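# Unlock and raise the decoration stand

### The arm

A 6-joint arm with a two-finger parallel gripper is mounted at the origin on the work surface. World frame = base frame: x ahead of the robot, y to its left, z up, the work surface at z = 0. Lengths are in m, angles in rad, forces in N, time in s.
With the tool pointing down it reaches from about 0.35 to 0.975 m from the base axis. Payload 4.9 kg.
Tool frame: the origin (TCP) lies midway between the tips of the shut fingers; the grasp point (between the pads) lies 19 mm behind it; y points along the fingers, z is the direction in which the jaws open and shut, and the axes are right-handed (so a half turn about y gives the same grasp; the last joint's range is limited). The gripper opens to 85 mm and grips with 20 to 120 N. Pads are 22 mm wide; open, the fingers measure 114 mm over their backs; the gripper's body (76 mm by 85 mm) begins 54 mm behind the grasp point. The pads swing forward as they close: fully open they stand 13 mm farther back than shut.
Start: joints at [-1.311, 0.053, 1.613, -0, 1.476, -0.119], TCP at [0.231, -0.581, 0.231] pointing down, gripper open.
Joint ranges: [-3.01, 3.01], [-1.01, 2.22], [0.06, 2.58], [-1.02, 4.17], [0.09, 2.62], [-3.14, 3.14]. Speed limits (rad/s): [2.57, 2.57, 3.14, 3.14, 3.14, 3.14].

### API

Orientations are given as a unit quaternion [w, x, y, z].
In Python, from plant import * gives the robot as it stands.
- The arm moves only by the shell command python3 -m crank 'ROWS'. ROWS is JSON, a list that holds one entry, the list of rows, each a list of 5 numbers: the gripper command: -1 is shut, 1 is fully open, values between are in proportion, then the shift along the tool's x, y, z in cm, then the turn about the tool's y in degrees. In form: [[[jaw, dx, dy, dz, twist], ...]]. A call has 1 to 8 rows; each row shifts and turns the commanded pose from where the row before left it, along the tool's axes as they then stand; what a row does not reach is not made up. A row lasts 1/8 s, in which the tool goes at most 62.5 mm and 10.7 degrees, less where a joint would pass 70% of its speed; a pose out of reach is approached as far as the arm can. A call with a gripper value outside its range is refused whole. The fingers move at their own pace and stop on an object; the grip force is fixed at half the most. Time passes only in rows, so rows that do not move let the fingers close. It gives the time, the measured TCP pose, the force and the opening at its end, in the units of the state.
- state(): the state, without advancing time (a new reading comes with each control period).
- grab_frame(name): name is "scene" or "top"; returns a dict with "frame" (420x560x3 uint8, red, green, blue), "fx", "fy", "cx", "cy" (pixels), "pose" (4x4, takes a point from camera to world coordinates). Camera axes: x right, y up, looking along -z (the intrinsics and any distortion apply to the point x, -y, -z); pixel columns grow to the right and rows downward; lengths in m; the calibration is good to about 2 mm. A picture is of the moment at which its call begins. There is no depth.
- job_done(): hands the job in, once; it reports no verdict.
The state is a dict: "time": time; "joint_pos": joint angles; "joint_vel": joint speeds; "joint_efforts": joint torques, N m; "tool_pos": TCP position; "tool_rot": TCP orientation; "contact_force": force on the tool from outside, world axes, zero at the start; "ft_torque": the same for the moment, N m; "gripper_width": opening from 0.0 (shut) to 1.0 (fully open).
Only numpy, scipy, OpenCV 4.12 (cv2) and the standard library are available. Lean on these libraries where they do the work, as an engineer would, in place of code of your own. Each camera call takes 0.05 s, during which the arm holds its last target.

### The job

Pick up the mallet by its shaft and use its head to drive the stand's sprung peg fully down, which unlocks the telescoping mast, then put the mallet down on the table and let it go. Then take the mast's hand grip so that the release button in its side is squeezed in, pull the mast straight up past its first stop to its second stop (fully extended), and finish while still holding it up there with the button squeezed, so decorations can be hung on it. Drive the peg only with the mallet, and leave the bottle, tumbler, bat and carton where they are.

Things in the scene. Friction and masses are not known exactly. Their poses are not given: they have to be found in the camera images.
- stand: Decoration stand, fixed to the table: a dark steel foot plate 150 (x) by 220 (y) by 12 mm thick, on it a grey housing 70 (x) by 176 (y) mm whose top is 60 mm above the table. Origin at the centre of the foot's underside, z up. From the housing rises a dark upright tube, radius 16 mm, at y = -45 mm, x = 0, its top 120 mm above the table; the mast slides up and down in it. The steel peg stands at y = +60 mm, x = 0.
- grip_mid (a point): Middle of the mast's hand grip, a black block 30 (x) by 34 (y) by 50 mm tall on top of the mast, on the mast's axis; 150 mm above the table when stowed; axes as the stand's. The button sits on its +y side. A steel rod 8 mm thick runs through the grip along x, 16 mm below its middle, 170 mm long, with upturned ends 14 mm high (hooks for decorations). Nothing stands above the grip.
- mast (a joint): How far the mast is drawn up, m: 0 stowed, 0.045 first stop, 0.090 second stop (an end stop at 0.091 lets it go no higher). Latched at each stop unless the button is squeezed; with the button squeezed all the way it runs freely past the first stop. It weighs about 0.37 kg and sinks if it is let go between stops. A thin dark line round the mast comes level with the tube's top at the first stop.
- button (a joint): The release button: a grey plate 22 (x) by 36 mm tall, centred on the +y side of the hand grip and 7 mm proud of it, so that grip and button together measure 41 mm across y, 35 mm when squeezed. Value: how far it is pushed in towards -y, m, 0 to 0.006; above 0.004 the mast is free. About 3 N starts it and 8 N pushes it fully in. It is squeezed by a grip across the stand's y, centred on grip_mid.
- peg (a joint): The sprung transport peg: how far it is driven down, m, 0 (up) to 0.016 (fully down); it stays where it is left. While it is up the mast is locked stowed even with the button squeezed. Driving it takes 7 to 9 N, more when fast.
- peg_top (a point): Centre of the flat top of the peg's round head (radius 13 mm), 90 mm above the table when up, 74 mm when fully down.
- mallet: The mallet: a black rubber cylinder head (radius 26 mm, 72 mm tall) with a light square-edged wooden shaft through its middle height. It stands on one flat face of the head, shaft level, about 0.35 kg, most of it in the head. Origin at the centre of the head's lower face; z up along the head, x along the shaft from its free end towards the head.
- mallet_head (a point): Centre of the mallet's head, 36 mm above its lower face; axes as the mallet's.
- mallet_shaft (a point): Point on the middle of the shaft 60 mm from the head's centre towards the free end, a good place to grip it from above. The shaft is 18 mm wide (mallet y) and 22 mm tall and reaches from the head to 209 mm from the head's centre. Axes as the mallet's.
- water_bottle_mid (a point): Bystander: bottle 64 mm across, 190 mm tall, its centre half-way up.
- tumbler_mid (a point): Bystander: plastic tumbler 76 mm across, 100 mm tall, its centre half-way up.
- bat_mid (a point): Bystander: table-tennis bat lying flat, blade 150 mm across and 11 mm thick; the centre of the blade. Its handle, 18 mm thick, reaches 170 mm from there along -x.
- carton_mid (a point): Bystander: cardboard carton 100 by 140 by 70 mm, its centre half-way up.
Things that resemble listed ones, but are neither listed nor needed, are in the scene too. What is shaped like the mallet but blue, green or purple is not meant.

How it is judged:
By the outcome, as a careful person would: the job done as asked, in the order asked, and still so for the second after the job is handed in, while the arm keeps its last pose, push and grip.
It also fails if it takes over 58 s, if anything falls off the work surface, if the arm or the gripper's body presses on something with over 40 N, if the wrist force passes 120 N, or if a joint passes its speed limit or range.

## Working session

There is one attempt and no reset: what is moved stays moved. The work goes in short steps, Python scripts to look and compute and a shell command to move; the robot and the scene stay as the last step left them, time stands still between calls to the robot, and variables do not carry over. Pictures are saved under pics/ and viewed, and the job is handed in when it is done.

```bash
ls; mkdir -p pics; cat > h.py <<'E'
from plant import *
import numpy as np, cv2
from scipy.spatial.transform import Rotation as R
def save(n,f): cv2.imwrite(f'pics/{n}.png',cv2.cvtColor(f,cv2.COLOR_RGB2BGR))
E
python3 - <<'E'
from h import *
for n in ("scene","top"):
    g=grab_frame(n); save(n+'0',g["frame"]); np.savez(n+'0.npz',**g)
    print(n,{k:(np.round(v,4).tolist()) for k,v in g.items() if k!="frame"})
print(state())
E
```

```text
pics
scene {'fx': 500.9984, 'fy': 500.9984, 'cx': 284.6008, 'cy': 204.8522, 'pose': [[-0.7291, -0.43, 0.5324, 1.535], [0.6842, -0.4402, 0.5815, 1.0467], [-0.0157, 0.7883, 0.6152, 1.1096], [0.0, 0.0, 0.0, 1.0]]}
top {'fx': 405.338, 'fy': 405.338, 'cx': 283.2145, 'cy': 214.782, 'pose': [[0.007, 0.9903, -0.1386, 0.4589], [-0.9999, 0.0053, -0.0126, 0.0953], [-0.0117, 0.1387, 0.9903, 1.3851], [0.0, 0.0, 0.0, 1.0]]}
{'time': 0.1, 'joint_pos': array([-1.31099642e+00,  5.33096681e-02,  1.61414799e+00, -2.08141758e-05,
        1.47598867e+00, -1.19017905e-01]), 'joint_vel': array([-0.00051156, -0.00119453, -0.00296233,  0.00115239, -0.00108994,
       -0.00014062]), 'joint_efforts': array([ 6.42387586e-04, -3.94908607e+01, -3.71362209e+01, -6.70384520e-05,
        4.00906996e-03,  5.37610148e-06]), 'tool_pos': array([ 0.23097934, -0.58015271,  0.23017948]), 'tool_rot': array([ 0.13308017, -0.13318697,  0.69511347, -0.693807  ]), 'contact_force': array([ 0.40959175,  0.56630336, -0.24812931]), 'ft_torque': array([ 0.00904189, -0.02189577,  0.00894615]), 'gripper_width': 0.9980963277291841}
```

View pics/scene0.png

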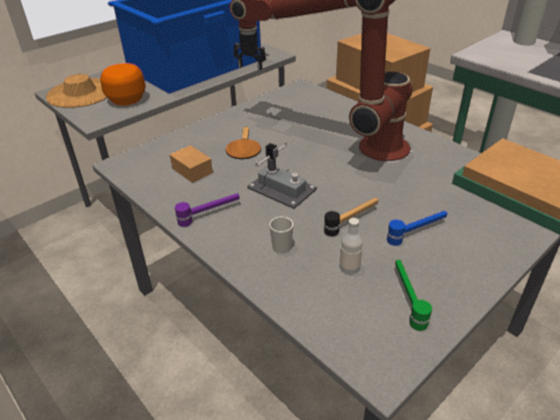

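View pics/top0.png

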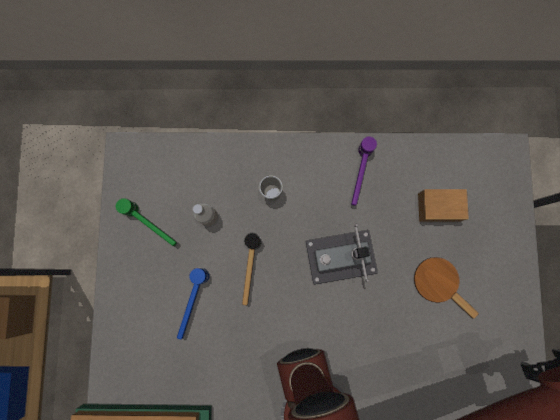

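Mallet-shaped things in the top view: purple (369,146), green (125,206), blue (197,276), and black-headed with a wooden shaft (252,242). The black one fits the description. The stand is at about (341,257). I'll enlarge crops to confirm.

```bash
python3 - <<'E'
from h import *
t=np.load('top0.npz'); f=t['frame']
c=f[220:320,230:390]; save('topcrop0',cv2.resize(c,None,fx=5,fy=5,interpolation=cv2.INTER_CUBIC))
s=np.load('scene0.npz')['frame']
c=s[135:245,240:400]; save('scenecrop0',cv2.resize(c,None,fx=5,fy=5,interpolation=cv2.INTER_CUBIC))
E
```

```text
(no output)
```

View pics/topcrop0.png

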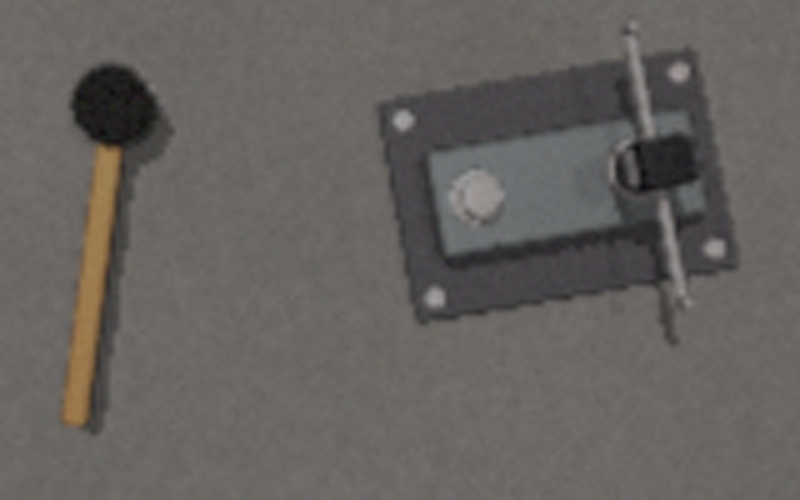

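View pics/scenecrop0.png

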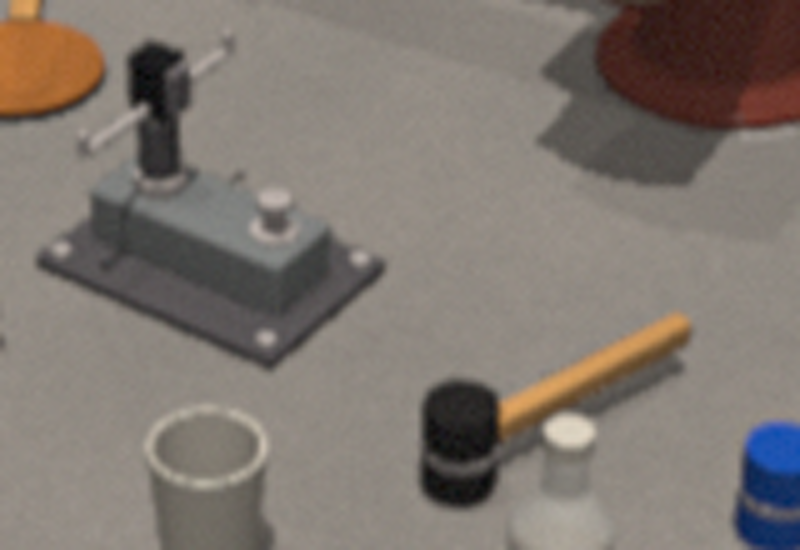

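```bash
cat >> h.py <<'E'
def ray(g,u,v,z):
    P=g['pose']; d=P[:3,:3]@np.array([(u-g['cx'])/g['fx'],-(v-g['cy'])/g['fy'],-1]); o=P[:3,3]
    return o+d*(z-o[2])/d[2]
def proj(g,p):
    P=g['pose']; q=P[:3,:3].T@(np.asarray(p,float)-P[:3,3]); return np.array([g['cx']-g['fx']*q[0]/q[2], g['cy']+g['fy']*q[1]/q[2]])
def cr(u,v,x0,y0,k=5): return x0+(u+.5)/k-.5, y0+(v+.5)/k-.5
E
python3 - <<'E'
from h import *
t=dict(np.load('top0.npz')); s=dict(np.load('scene0.npz'))
T=lambda u,v,z: ray(t,*cr(u,v,230,220),z).round(4)
S=lambda u,v,z: ray(s,*cr(u,v,240,135),z).round(4)
print('head',T(113,104,.072),S(459,402,.072))
print('shaft',T(76,422,.047),T(109,150,.047))
print('peg',T(478,196,.09),S(275,196,.09))
c=[T(380,103,.012),T(692,50,.012),T(738,266,.012),T(420,323,.012)]
print(c,np.mean(c,0)); c=np.array(c)
print(np.linalg.norm(c-np.roll(c,1,0),axis=1))
print('y dir', [np.degrees(np.arctan2(*(d[[1,0]]))) for d in (c[0]-c[1],c[3]-c[2])],'x dir',[np.degrees(np.arctan2(*(d[[1,0]]))) for d in (c[0]-c[3],c[1]-c[2])])
print('grip top',T(668,163,.175),S(156,60,.175))
print('scene foot corners',S(38,262,.012),S(272,368,.012),S(384,265,.012))
print('others', ray(t,204,212,.15).round(3), ray(t,271,188,.1).round(3))
E
```

```text
head [0.5582 0.212  0.072 ] [0.5643 0.2124 0.072 ]
shaft [0.3538 0.2346 0.047 ] [0.5297 0.2164 0.047 ]
peg [ 0.4998 -0.0225  0.09  ] [ 0.5028 -0.0242  0.09  ]
[array([0.5645, 0.0362, 0.012 ]), array([ 0.6018, -0.1755,  0.012 ]), array([ 0.4568, -0.203 ,  0.012 ]), array([0.4176, 0.0097, 0.012 ])] [ 0.510175 -0.08315   0.012   ]
[0.1492711  0.21496088 0.14758472 0.21628206]
y dir [np.float64(99.9925395249171), np.float64(100.44227456681344)] x dir [np.float64(10.22588415259982), np.float64(10.73889710090545)]
grip top [ 0.5173 -0.1277  0.175 ] [ 0.5303 -0.1174  0.175 ]
scene foot corners [ 0.6109 -0.1677  0.012 ] [0.5744 0.0464 0.012 ] [0.429  0.0158 0.012 ]
others [0.639 0.356 0.15 ] [0.726 0.152 0.1  ]
```

The black mallet is confirmed: head crop (113,104), shaft end (76,422). The foot measures 0.149 x 0.216 m against 0.150 x 0.220, and the mallet 0.206 m against 0.209. Both fit. Next I'll plan the approach over the mallet.

```bash
cat >> h.py <<'E'
def st():
    s=state(); w,x,y,z=s['tool_rot']; M=R.from_quat([x,y,z,w]).as_matrix(); return s,M
def plan(p,jawdeg=None):
    """shift (tool axes,cm) before twist, twist, shift after twist"""
    s,M=st(); d=np.array(p)-s['tool_pos']; tw=0
    if jawdeg is not None:
        best=None
        for k in (0,180,-180):
            b=np.radians(jawdeg+k); t=np.array([np.cos(b),np.sin(b),0]); q=M.T@t
            a=np.degrees(np.arctan2(q[0],q[2]))
            if best is None or abs(a)<abs(best): best=a
        tw=best
    M2=M@R.from_euler('y',tw,degrees=True).as_matrix()
    print('t',round(s['time'],3),'pos',s['tool_pos'].round(4),'F',s['contact_force'].round(1),'w',round(float(s['gripper_width']),3))
    print('y axis',M[:,1].round(3),'jaw deg',np.degrees(np.arctan2(M[1,2],M[0,2])).round(2),'j',s['joint_pos'].round(2))
    print('twist',round(tw,2),'shift cm now',(M.T@d*100).round(2),'after twist',(M2.T@d*100).round(2),'jaw after',M2[:,2].round(3))
E
python3 - <<'E'
from h import *
h=np.array([.560,.2115]);a=np.radians(-6.2);g=h-.050*np.array([np.cos(a),np.sin(a)])
print(g)
plan([*g,.23],90-6.2)
E
```

```text
[0.51029245 0.21689997]
t 0.1 pos [ 0.231  -0.5802  0.2302] F [ 0.4  0.6 -0.2] w 0.998
y axis [-0.     0.002 -1.   ] jaw deg -68.3 j [-1.31  0.05  1.61 -0.    1.48 -0.12]
twist 27.9 shift cm now [-55.43   0.15 -63.72] after twist [-19.16   0.15 -82.26] jaw after [-0.108 -0.994 -0.002]
```

```bash
python3 -m crank '[[[1,0,-2,0,9.3],[1,0,-2,0,9.3],[1,0,0,0,9.3],[1,-1.0,0,-4.1,0],[1,-1.0,0,-4.1,0],[1,-1.0,0,-4.1,0],[1,-1.0,0,-4.1,0],[1,-1.0,0,-4.1,0]]]'
python3 - <<'E'
from h import *
plan([.5103,.2169,.23],90-6.2)
E
```

```text
time: 1.1
tool_pos: [0.3031, -0.3807, 0.2707]
tool_rot: [-0.038, 0.038, 0.706, -0.706]
contact_force: [0.6, -1.4, 0.6]
gripper_width: 1.001
t 1.1 pos [ 0.3031 -0.3807  0.2707] F [ 0.6 -1.4  0.6] w 1.001
y axis [-0.     0.001 -1.   ] jaw deg -96.21 j [-1.05 -0.31  1.88  0.    1.57  0.63]
twist -0.01 shift cm now [-14.14   4.11 -61.65] after twist [-14.14   4.11 -61.65] jaw after [-0.108 -0.994 -0.001]
```

```bash
python3 -m crank '[[[1,-1.0,0,-4.4,0],[1,-1.0,0,-4.4,0],[1,-1.0,0,-4.4,0],[1,-1.0,0,-4.4,0],[1,-1.0,0,-4.4,0],[1,-1.0,0,-4.4,0],[1,-1.0,0,-4.4,0],[1,-1.0,0,-4.4,0]]]'
python3 -m crank '[[[1,-1.0,0,-4.4,0],[1,-1.0,0,-4.4,0],[1,-1.0,0,-4.4,0],[1,-1.0,0,-4.4,0],[1,-1.0,0,-4.4,0],[1,-1.0,0,-4.4,0],[1,0,0,0,0],[1,0,0,0,0]]]'
python3 - <<'E'
from h import *
plan([.5103,.2169,.12],90-6.2)
for n in ("scene","top"):
    g=grab_frame(n); np.savez(n+'1.npz',**g)
    c=g['frame'][135:255,280:440] if n=='scene' else g['frame'][200:320,190:350]
    save(n+'1',cv2.resize(c,None,fx=5,fy=5,interpolation=cv2.INTER_CUBIC))
E
```

```text
time: 2.1
tool_pos: [0.4205, -0.0394, 0.2709]
tool_rot: [0.038, -0.038, -0.706, 0.706]
contact_force: [0.4, -1.2, 0.0]
gripper_width: 1.0
time: 3.1
tool_pos: [0.5083, 0.2147, 0.2707]
tool_rot: [0.039, -0.038, -0.706, 0.706]
contact_force: [-0.4, -0.0, 0.0]
gripper_width: 1.0
t 3.1 pos [0.5083 0.2147 0.2707] F [-0.4 -0.   0. ] w 1.0
y axis [-0.001 -0.001 -1.   ] jaw deg -96.19 j [ 0.26 -0.14  1.74 -0.    1.55  1.94]
twist 0.01 shift cm now [-0.19 15.07 -0.26] after twist [-0.19 15.07 -0.26] jaw after [-0.108 -0.994  0.001]
```

View pics/scene1.png

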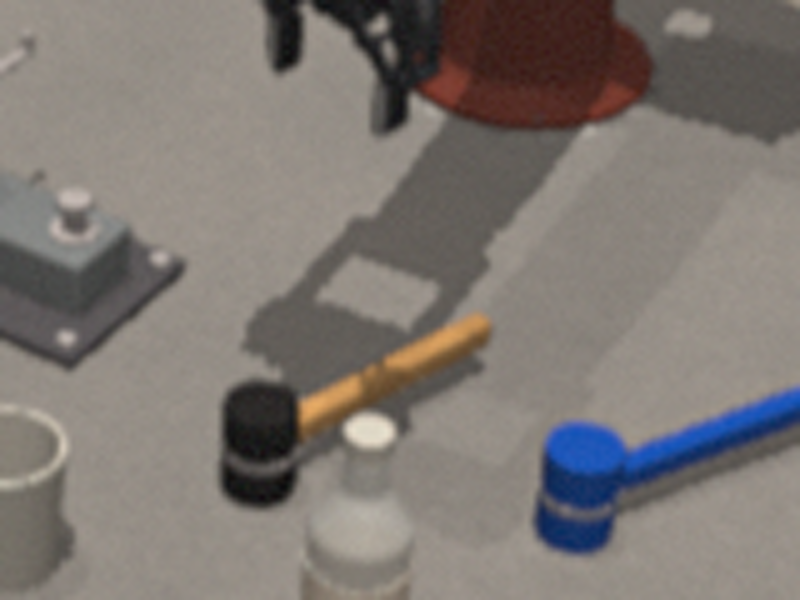

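View pics/top1.png

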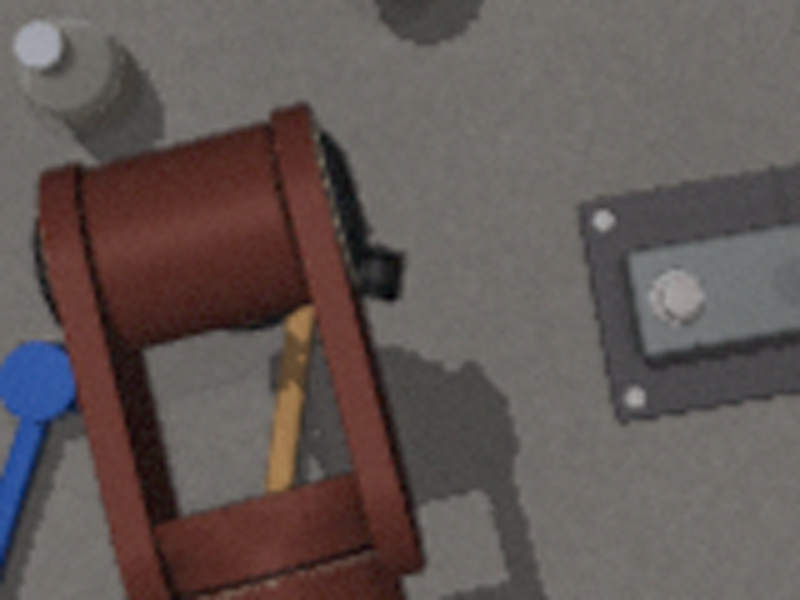

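```bash
python3 -m crank '[[[1,-0.2,4,-0.25,0],[1,0,4,0,0],[1,0,4,0,0],[1,0,4,0,0],[1,0,3.5,0,0],[1,0,3,0,0],[1,0,0,0,0],[1,0,0,0,0]]]'
python3 - <<'E'
from h import *
plan([.5103,.2169,.016],90-6.2)
for n in ("scene",):
    g=grab_frame(n); np.savez(n+'2.npz',**g)
    c=g['frame'][135:255,280:440] 
    save(n+'2',cv2.resize(c,None,fx=5,fy=5,interpolation=cv2.INTER_CUBIC))
E
```

```text
time: 4.2
tool_pos: [0.5119, 0.217, 0.0479]
tool_rot: [-0.038, 0.039, 0.706, -0.706]
contact_force: [0.8, 0.3, 0.3]
gripper_width: 1.002
t 4.2 pos [0.5119 0.217  0.0479] F [0.8 0.3 0.3] w 1.002
y axis [ 0.002  0.001 -1.   ] jaw deg -96.25 j [ 0.27  0.08  1.91 -0.    1.15  1.95]
twist -0.05 shift cm now [0.16 3.18 0.03] after twist [0.16 3.18 0.03] jaw after [-0.108 -0.994 -0.001]
```

View pics/scene2.png

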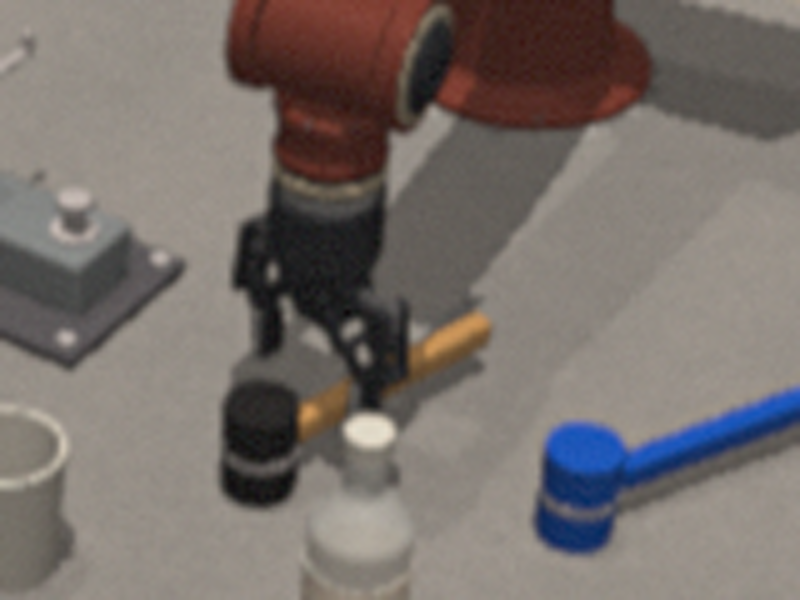

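The fingers straddle the shaft: far finger at crop (268,350), near finger at (370,395), head at (260,440) clear. I'll lower and close.

```bash
python3 -m crank '[[[1,0,1.6,0,0],[1,0,1.6,0,0],[1,0,0,0,0],[0,0,0,0,0],[-0.5,0,0,0,0],[-1,0,0,0,0],[-1,0,0,0,0],[-1,0,0,0,0]]]'
python3 -m crank '[[[-1,0,0,0,0],[-1,0,0,0,0],[-1,0,0,0,0],[-1,0,0,0,0]]]'

```

```text
time: 5.25
tool_pos: [0.5112, 0.2175, 0.0148]
tool_rot: [-0.038, 0.038, 0.706, -0.706]
contact_force: [-0.8, -0.1, 3.1]
gripper_width: 0.202
time: 5.75
tool_pos: [0.5111, 0.2175, 0.0148]
tool_rot: [-0.038, 0.038, 0.706, -0.706]
contact_force: [-2.0, 0.6, 5.2]
gripper_width: 0.201
```

Opening is about 17 mm, which fits the 18 mm shaft. Lifting.

```bash
python3 -m crank '[[[-1,0,-1,0,0],[-1,0,-2,0,0],[-1,0,-3,0,0],[-1,0,-3,0,0],[-1,0,-3,0,0],[-1,0,-2,0,0],[-1,0,0,0,0],[-1,0,0,0,0]]]'
python3 - <<'E'
from h import *
plan([.4503,-.017,.157])
for n,b in (("scene",(90,400)),("top",(190,350))):
    g=grab_frame(n); np.savez(n+'3.npz',**g)
    c=g['frame'][110:230,260:420] if n=='scene' else g['frame'][200:320,230:390]
    save(n+'3',cv2.resize(c,None,fx=5,fy=5,interpolation=cv2.INTER_CUBIC))
E
```

```text
time: 6.75
tool_pos: [0.51, 0.217, 0.153]
tool_rot: [0.039, -0.037, -0.706, 0.706]
contact_force: [-0.7, -0.6, -2.8]
gripper_width: 0.205
t 6.75 pos [0.51  0.217 0.153] F [-0.7 -0.6 -2.8] w 0.205
y axis [-0.002 -0.001 -1.   ] jaw deg -96.2 j [ 0.27 -0.05  1.85 -0.    1.34  1.95]
twist 0 shift cm now [ 3.41 -0.38 23.91] after twist [ 3.41 -0.38 23.91] jaw after [-0.108 -0.994  0.001]
```

View pics/scene3.png

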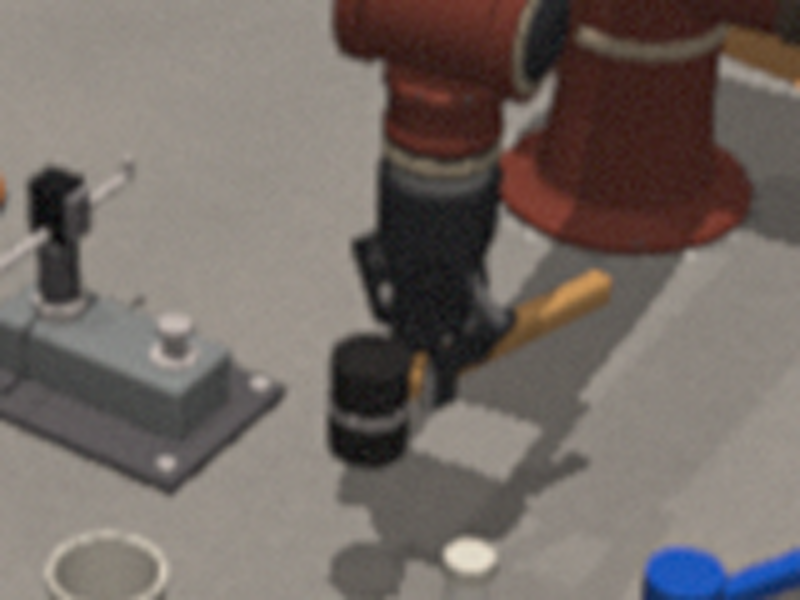

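View pics/top3.png

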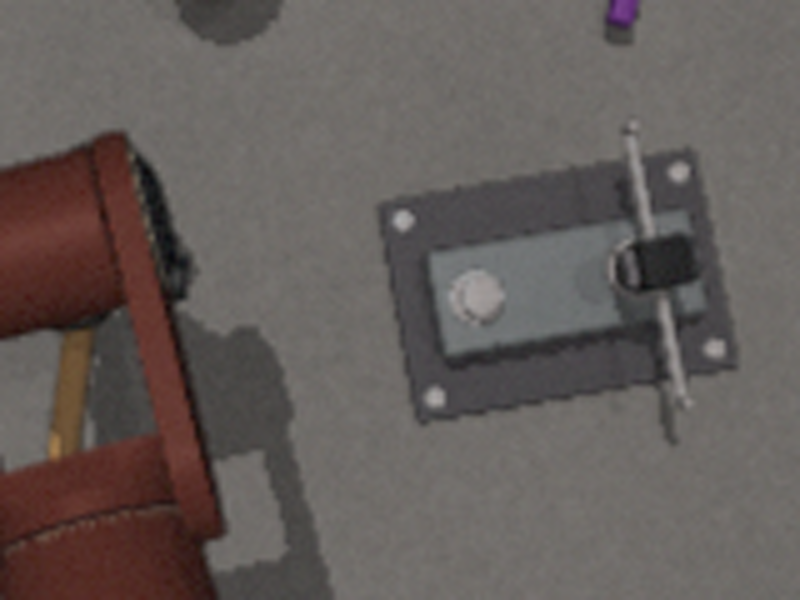

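The mallet hangs level: head top at scene crop (370,355), peg top at (175,323). I'll check the head's offset from the TCP.

```bash
python3 - <<'E'
from h import *
t=dict(np.load('top3.npz')); s=dict(np.load('scene3.npz'))
S=lambda u,v,z: ray(s,*cr(u,v,260,110),z).round(4)
print('head top',S(370,355,.210),'bottom edge centre',)
print('peg',S(175,323,.09),ray(t,*cr(478,296,230,200),.09).round(4))
print('expect head at', np.array([.51,.217])+.05*np.array([np.cos(np.radians(-6.2)),np.sin(np.radians(-6.2))]))
for z in (.138,.210): print(cr(0,0,0,0), (proj(s,[.5595,.2116,z])-[260,110])*5)
E
```

```text
head top [0.5639 0.2134 0.21  ] bottom edge centre
peg [ 0.5046 -0.0224  0.09  ] [ 0.4998 -0.0225  0.09  ]
expect head at [0.55970755 0.21160003]
(-0.4, -0.4) [365.49781271 441.12096357]
(-0.4, -0.4) [370.57669068 348.94702382]
```

```bash
python3 -m crank '[[[-1,0.3,0,2.5,0],[-1,0.6,0,4,0],[-1,0.6,0,4,0],[-1,0.6,0,4.5,0],[-1,0.6,0,4.5,0],[-1,0.6,0,4.5,0],[-1,0,0,0,0],[-1,0,0,0,0]]]'
python3 - <<'E'
from h import *
plan([.451,-.018,.115])
for n in ("scene",):
    g=grab_frame(n); np.savez(n+'4.npz',**g)
    c=g['frame'][110:230,230:390]
    save(n+'4',cv2.resize(c,None,fx=5,fy=5,interpolation=cv2.INTER_CUBIC))
E
```

```text
time: 7.85
tool_pos: [0.4518, -0.0175, 0.1535]
tool_rot: [-0.039, 0.038, 0.706, -0.706]
contact_force: [-0.8, -0.5, -3.9]
gripper_width: 0.204
t 7.85 pos [ 0.4518 -0.0175  0.1535] F [-0.8 -0.5 -3.9] w 0.204
y axis [-0.001  0.001 -1.   ] jaw deg -96.22 j [-0.2  -0.32  2.08  0.    1.38  1.48]
twist 0 shift cm now [0.07 3.85 0.07] after twist [0.07 3.85 0.07] jaw after [-0.108 -0.994 -0.001]
```

View pics/scene4.png

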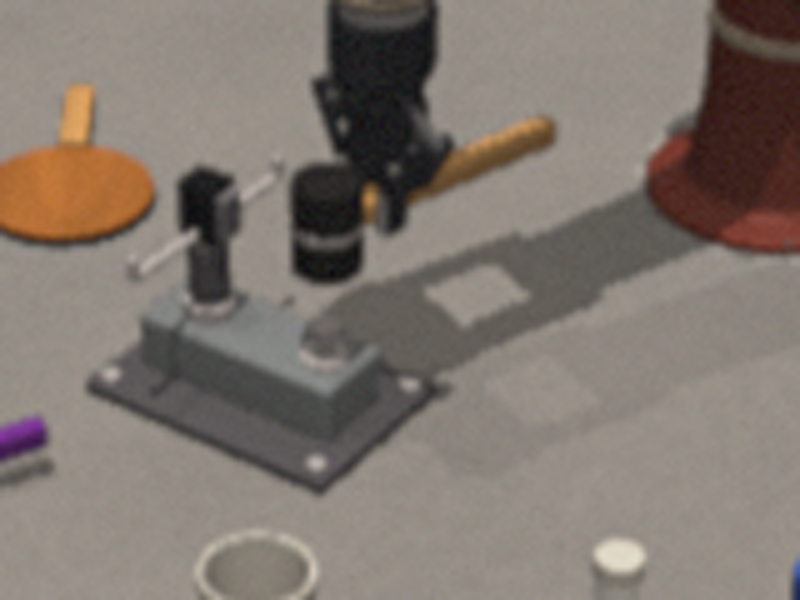

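The head (crop 328,260) is directly above the peg (325,335). Going down slowly.

```bash
python3 -m crank '[[[-1,0,1.5,0,0],[-1,0,1.5,0,0],[-1,0,0.8,0,0],[-1,0,0.5,0,0],[-1,0,0.3,0,0],[-1,0,0.2,0,0],[-1,0,0,0,0]]]'
python3 -m crank '[[[-1,0,0.2,0,0],[-1,0,0.2,0,0],[-1,0,0.2,0,0],[-1,0,0.2,0,0],[-1,0,0,0,0]]]'

```

```text
time: 8.78
tool_pos: [0.4523, -0.0178, 0.1065]
tool_rot: [0.038, -0.038, -0.706, 0.706]
contact_force: [0.5, -0.1, -3.3]
gripper_width: 0.199
time: 9.4
tool_pos: [0.4525, -0.0178, 0.0985]
tool_rot: [0.038, -0.039, -0.706, 0.706]
contact_force: [-1.2, -0.2, 1.9]
gripper_width: 0.198
```

```bash
python3 -m crank '[[[-1,0,0.2,0,0],[-1,0,0.2,0,0],[-1,0,0.2,0,0],[-1,0,0,0,0]]]'
python3 -m crank '[[[-1,0,0.2,0,0],[-1,0,0.2,0,0],[-1,0,0,0,0]]]'
python3 - <<'E'
from h import *
g=grab_frame("scene"); np.savez('scene5.npz',**g)
c=g['frame'][110:230,230:390]
save('scene5',cv2.resize(c,None,fx=5,fy=5,interpolation=cv2.INTER_CUBIC))
E
```

```text
time: 9.9
tool_pos: [0.4525, -0.0178, 0.0922]
tool_rot: [0.038, -0.039, -0.706, 0.706]
contact_force: [0.9, -0.1, 2.1]
gripper_width: 0.197
time: 10.28
tool_pos: [0.4524, -0.0178, 0.0886]
tool_rot: [0.038, -0.038, -0.706, 0.706]
contact_force: [-1.2, -0.7, 5.5]
gripper_width: 0.204
```

View pics/scene5.png

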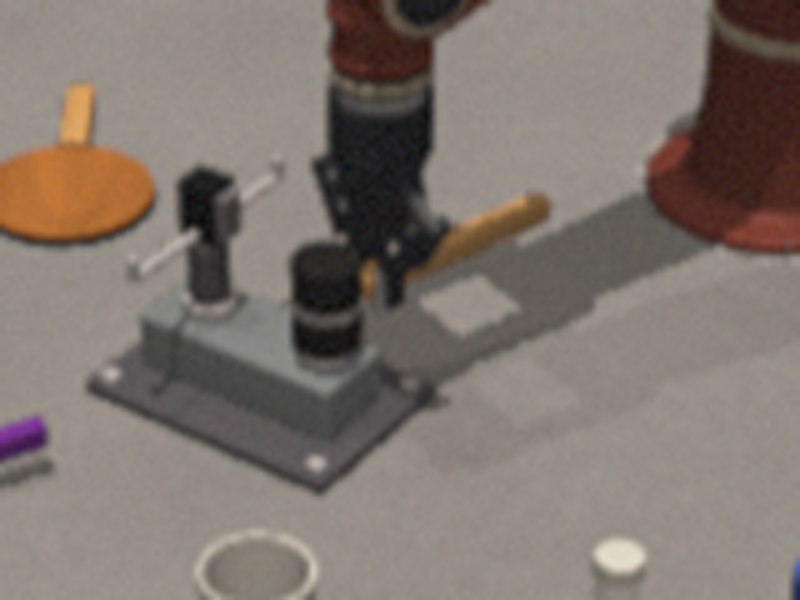

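```bash
python3 -m crank '[[[-1,0,0.2,0,0],[-1,0,0,0,0]]]'
python3 -m crank '[[[-1,0,0.2,0,0],[-1,0,0,0,0]]]'
```

```text
time: 10.58
tool_pos: [0.4525, -0.0178, 0.0885]
tool_rot: [0.038, -0.038, -0.706, 0.706]
contact_force: [-9.3, 0.0, 16.8]
gripper_width: 0.203
time: 10.82
tool_pos: [0.4526, -0.0179, 0.0883]
tool_rot: [0.039, -0.038, -0.706, 0.706]
contact_force: [-16.3, 1.9, 28.2]
gripper_width: 0.198
```

```bash
python3 -m crank '[[[-1,0,-0.4,0,0],[-1,0,-1,0,0],[-1,0,-2,0,0],[-1,0,-3,0,0],[-1,-0.3,0,-2.5,0],[-1,-0.6,0,-4,0],[-1,-0.6,0,-4,0],[-1,0,0,0,0]]]'
python3 - <<'E'
from h import *
plan([.51,.217,.153],None)
for n in ("scene","top"):
    g=grab_frame(n); np.savez(n+'6.npz',**g)
    c=g['frame'][110:230,230:390] if n=='scene' else g['frame'][200:320,230:390]
    save(n+'6',cv2.resize(c,None,fx=5,fy=5,interpolation=cv2.INTER_CUBIC))
E
```

```text
time: 11.82
tool_pos: [0.4777, 0.087, 0.1471]
tool_rot: [-0.038, 0.036, 0.706, -0.706]
contact_force: [0.0, -0.7, -2.7]
gripper_width: 0.206
t 11.825 pos [0.4777 0.087  0.1471] F [ 0.  -0.7 -2.7] w 0.206
y axis [-0.003  0.001 -1.   ] jaw deg -95.99 j [ 0.03 -0.22  2.01  0.    1.35  1.7 ]
twist 0 shift cm now [ -1.85  -0.59 -13.27] after twist [ -1.85  -0.59 -13.27] jaw after [-0.104 -0.995 -0.   ]
```

View pics/scene6.png

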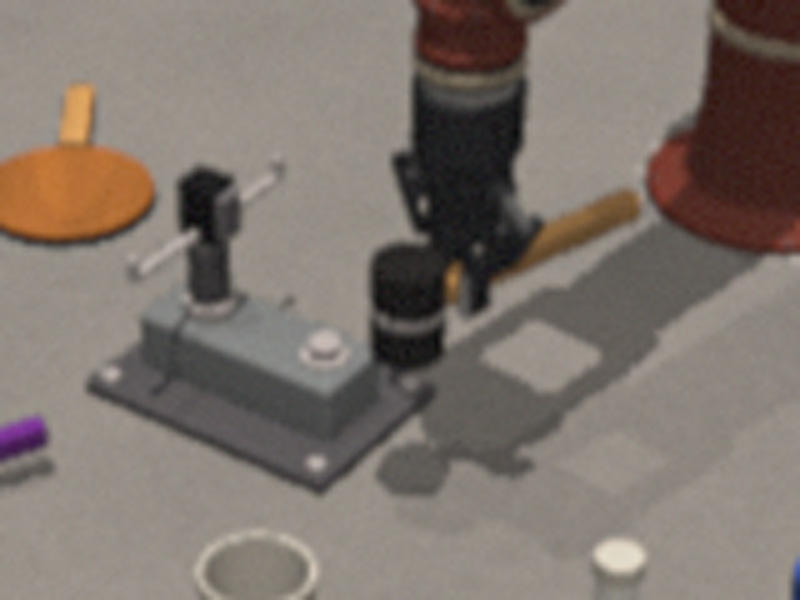

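View pics/top6.png

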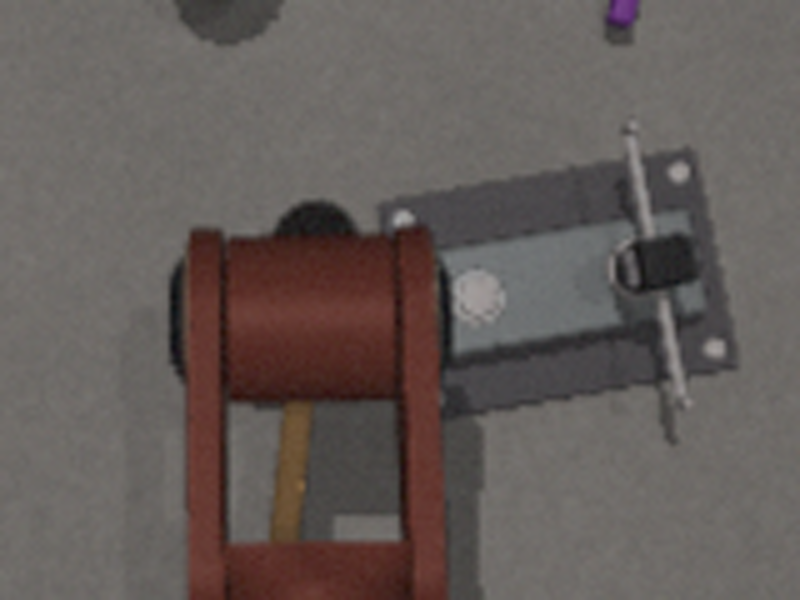

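The peg top moved from v≈323 to v≈343 in the crop. 16 mm is about 20 px here, so it is fully down. I'll take the mallet back to its free spot.

```bash
python3 -m crank '[[[-1,-0.5,0,-3.3,0],[-1,-0.5,0,-4,0],[-1,-0.5,0,-4,0],[-1,-0.3,2,-2,0],[-1,0,3,0,0],[-1,0,3,0,0],[-1,0,3,0,0],[-1,0,0,0,0]]]'
python3 - <<'E'
from h import *
plan([.51,.217,.016],None)
E
```

```text
time: 12.92
tool_pos: [0.5078, 0.2134, 0.0349]
tool_rot: [0.041, -0.036, -0.705, 0.707]
contact_force: [-0.3, 0.2, -2.7]
gripper_width: 0.201
t 12.925 pos [0.5078 0.2134 0.0349] F [-0.3  0.2 -2.7] w 0.201
y axis [-0.007 -0.002 -1.   ] jaw deg -96.29 j [ 0.26  0.09  1.92 -0.    1.13  1.94]
twist 0 shift cm now [-0.19  1.89 -0.39] after twist [-0.19  1.89 -0.39] jaw after [-0.109 -0.994  0.003]
```

```bash
python3 -m crank '[[[-1,0,1,0,0],[-1,0,0.5,0,0],[-1,0,0.2,0,0],[-1,0,0,0,0]]]'

```

```text
time: 13.42
tool_pos: [0.5109, 0.2154, 0.0216]
tool_rot: [-0.038, 0.038, 0.706, -0.706]
contact_force: [-0.3, 0.6, -1.9]
gripper_width: 0.2
```

```bash
python3 -m crank '[[[-1,0,0.3,0,0],[-1,0,0.2,0,0],[-1,0,0,0,0],[-1,0,0,0,0]]]'

```

```text
time: 13.92
tool_pos: [0.5107, 0.2153, 0.0163]
tool_rot: [-0.038, 0.038, 0.706, -0.706]
contact_force: [0.2, -0.2, -3.8]
gripper_width: 0.199
```

```bash
python3 -m crank '[[[-1,0,0.15,0,0],[-1,0,0,0,0],[-1,0,0,0,0]]]'

```

```text
time: 14.3
tool_pos: [0.5108, 0.2153, 0.0149]
tool_rot: [-0.038, 0.038, 0.706, -0.706]
contact_force: [1.0, 0.2, -3.3]
gripper_width: 0.2
```

```bash
python3 -m crank '[[[-1,0,0.15,0,0],[-1,0,0,0,0],[-1,0,0,0,0]]]'

```

```text
time: 14.68
tool_pos: [0.5109, 0.2154, 0.0149]
tool_rot: [0.038, -0.038, -0.706, 0.706]
contact_force: [-5.8, -1.0, 8.2]
gripper_width: 0.203
```

Touching. Releasing and going up.

```bash
python3 -m crank '[[[-1,0,-0.1,0,0],[-0.3,0,0,0,0],[0.2,0,0,0,0],[1,0,0,0,0],[1,0,0,0,0],[1,0,0,0,0],[1,0,-1,0,0],[1,0,-3,0,0]]]'
python3 -m crank '[[[1,0,-5,0,0],[1,0,-5,0,0],[1,0,-5,0,0],[1,0,-4,0,0],[1,0,0,3,0],[1,0,0,4,0],[1,0,0,4,0],[1,0,0,0,0]]]'
python3 - <<'E'
from h import *
for n in ("scene","top"):
    g=grab_frame(n); np.savez(n+'7.npz',**g)
    c=g['frame'][125:245,260:420] if n=='scene' else g['frame'][200:320,230:390]
    save(n+'7',cv2.resize(c,None,fx=5,fy=5,interpolation=cv2.INTER_CUBIC))
E
```

```text
time: 15.68
tool_pos: [0.5092, 0.2149, 0.0534]
tool_rot: [0.04, -0.037, -0.706, 0.707]
contact_force: [-0.6, -0.3, 0.1]
gripper_width: 0.999
time: 16.68
tool_pos: [0.4987, 0.1042, 0.2451]
tool_rot: [0.039, -0.04, -0.706, 0.706]
contact_force: [-0.8, 0.4, 0.7]
gripper_width: 1.0
```

View pics/scene7.png

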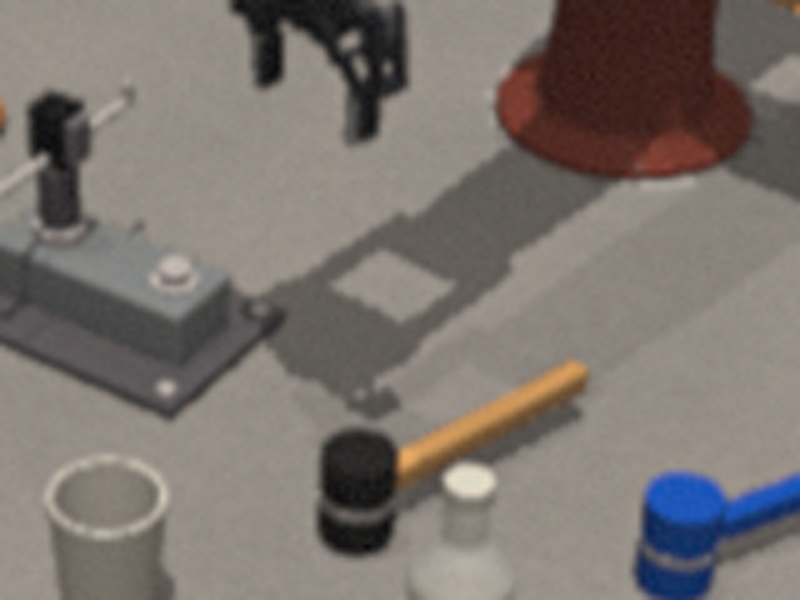

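View pics/top7.png

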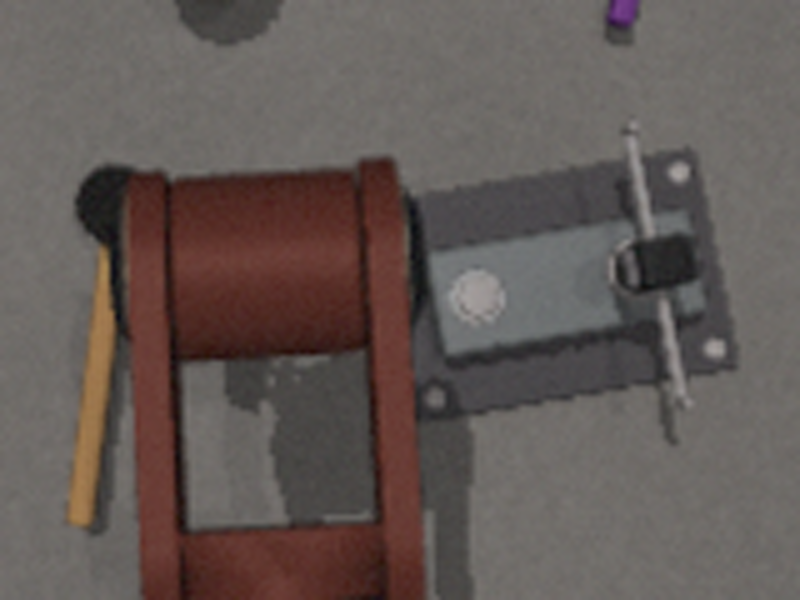

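The mallet stands upright and released: head (357,490) and shaft in the scene crop. Now I'll refine the grip position by overlaying the stand model in both views.

```bash
cat > ov.py <<'E'
from h import *
def box(cx,cy,sx,sy,z0,z1): return [(cx+a*sx/2,cy+b*sy/2,z) for z in (z0,z1) for a,b in ((-1,-1),(1,-1),(1,1),(-1,1))]
def ov(g,name,o,yaw,win,k,m=0.):
    x0,y0,w,h=win; im=cv2.resize(g['frame'][y0:y0+h,x0:x0+w],None,fx=k,fy=k,interpolation=cv2.INTER_CUBIC)
    c,s=np.cos(np.radians(yaw)),np.sin(np.radians(yaw))
    def P(p):
        q=proj(g,[o[0]+c*p[0]-s*p[1],o[1]+s*p[0]+c*p[1],p[2]]); return ((int((q[0]-x0+.5)*k),int((q[1]-y0+.5)*k)))
    for B,col in ((box(0,-.045,.03,.034,.125+m,.175+m),(255,0,0)),(box(0,0,.15,.22,0,.012),(0,255,0)),(box(0,0,.07,.176,.012,.06),(255,255,0))):
        B=[P(p) for p in B]
        for i in range(4):
            for a,b in ((i,(i+1)%4),(i+4,(i+1)%4+4),(i,i+4)): cv2.line(im,B[a],B[b],col,1)
    for i in (P((-.085,-.045,.134+m)),P((.085,-.045,.134+m))): cv2.circle(im,i,4,(255,0,255),1)
    cv2.circle(im,P((0,.06,.074)),4,(0,255,255),1)
    save(name,im)
E
python3 - <<'E'
from ov import *
ov(dict(np.load('top7.npz')),'ovt',[.511,-.0825],10.2,(300,220,90,75),8)
ov(dict(np.load('scene7.npz')),'ovs',[.511,-.0825],10.2,(240,130,90,75),8)
E
```

```text
(no output)
```

View pics/ovt.png

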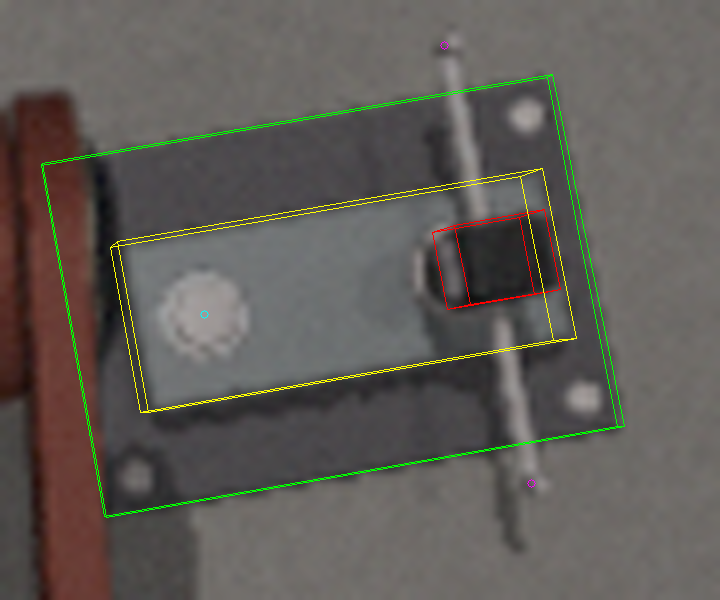

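View pics/ovs.png

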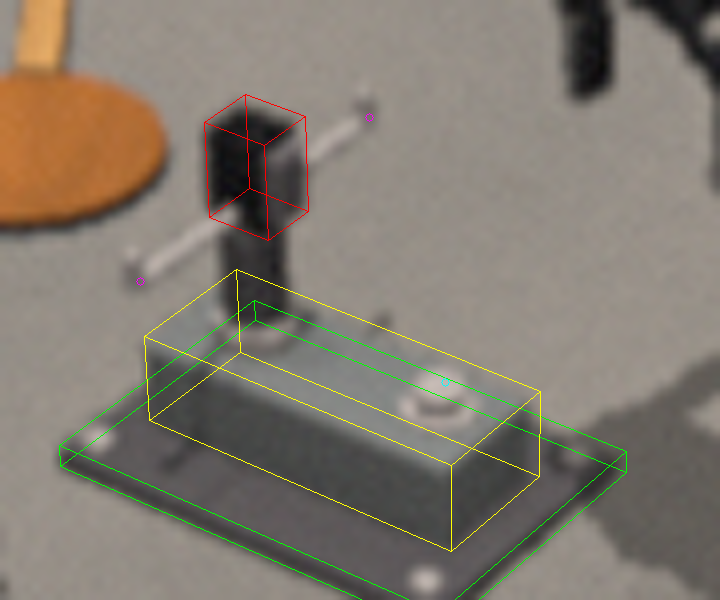

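```bash
python3 - <<'E'
from h import *
plan([.519,-.127,.24],100.2)
E
```

```text
t 16.775 pos [0.4989 0.106  0.245 ] F [ 0.5 -0.2  0. ] w 1.0
y axis [ 0.001  0.001 -1.   ] jaw deg -96.24 j [ 0.06 -0.24  1.86  0.    1.52  1.74]
twist -16.44 shift cm now [-4.53  0.48 22.94] after twist [ 2.15  0.48 23.29] jaw after [ 0.177 -0.984 -0.   ]
```

```bash
python3 -m crank '[[[1,0,0,0,-8.2],[1,0,0,0,-8.2],[1,0.4,0,4,0],[1,0.4,0,5,0],[1,0.4,0,5,0],[1,0.5,0,5,0],[1,0.4,0,4.3,0],[1,0,0,0,0]]]'
python3 -m crank '[[[1,0,0,0,0],[1,0,0,0,0]]]'
python3 - <<'E'
from h import *
plan([.519,-.127,.18],100.2)
E
```

```text
time: 17.77
tool_pos: [0.5199, -0.1284, 0.2444]
tool_rot: [0.062, -0.062, 0.704, -0.704]
contact_force: [0.5, 0.0, -0.3]
gripper_width: 0.999
time: 18.02
tool_pos: [0.5196, -0.1256, 0.2444]
tool_rot: [0.064, -0.064, 0.704, -0.704]
contact_force: [0.2, -0.6, 1.0]
gripper_width: 1.002
t 18.025 pos [ 0.5196 -0.1256  0.2444] F [ 0.2 -0.6  1. ] w 1.002
y axis [ 0.  0. -1.] jaw deg -79.67 j [-0.38 -0.17  1.81  0.    1.51  1.01]
twist 0.13 shift cm now [0.08 6.44 0.13] after twist [0.08 6.44 0.13] jaw after [ 0.177 -0.984 -0.   ]
```

```bash
python3 -m crank '[[[1,0.05,2,0.1,0],[1,0,2.5,0,0],[1,0,2,0,0],[1,0,0,0,0],[1,0,0,0,0]]]'
python3 - <<'E'
from ov import *
plan([.519,-.127,.130],100.2)
g=grab_frame("scene"); ov(g,'ovs8',[.511,-.0825],10.2,(230,100,110,90),7)
c=g['frame'][100:190,230:340]; save('scene8',cv2.resize(c,None,fx=7,fy=7,interpolation=cv2.INTER_CUBIC))
E
```

```text
time: 18.65
tool_pos: [0.5194, -0.1282, 0.1798]
tool_rot: [-0.063, 0.063, -0.704, 0.704]
contact_force: [-0.6, 0.0, -0.2]
gripper_width: 0.999
t 18.65 pos [ 0.5194 -0.1282  0.1798] F [-0.6  0.  -0.2] w 0.999
y axis [ 0.001 -0.    -1.   ] jaw deg -79.79 j [-0.38 -0.13  1.87  0.    1.39  1.01]
twist 0.01 shift cm now [ 0.02  4.98 -0.13] after twist [ 0.02  4.98 -0.13] jaw after [ 0.177 -0.984  0.   ]
```

View pics/scene8.png

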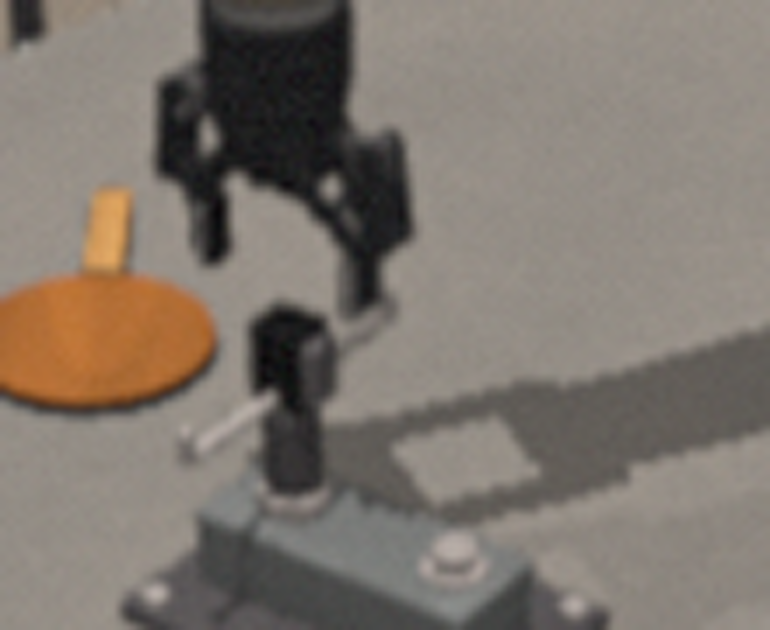

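The open fingers (210,235) and (360,280) straddle the grip (290,350). Descending to grip height and closing gradually.

```bash
python3 -m crank '[[[1,0,1.5,-0.1,0],[1,0,2,0,0],[1,0,1.5,0,0],[1,0,0,0,0],[1,0,0,0,0]]]'
python3 -m crank '[[[0.4,0,0,0,0],[0.1,0,0,0,0],[0.1,0,0,0,0],[0.1,0,0,0,0]]]'
python3 -m crank '[[[0.0,0,0,0,0],[0,0,0,0,0],[-0.05,0,0,0,0],[-0.05,0,0,0,0]]]'
```

```text
time: 19.32
tool_pos: [0.5191, -0.1273, 0.1294]
tool_rot: [-0.063, 0.063, -0.704, 0.704]
contact_force: [-0.2, 0.1, 0.3]
gripper_width: 1.0
time: 19.82
tool_pos: [0.519, -0.1272, 0.1294]
tool_rot: [-0.063, 0.063, -0.704, 0.704]
contact_force: [0.8, -0.3, -0.1]
gripper_width: 0.552
time: 20.32
tool_pos: [0.519, -0.1268, 0.1295]
tool_rot: [0.063, -0.063, 0.705, -0.704]
contact_force: [-1.8, 5.5, 4.2]
gripper_width: 0.475
```

```bash
python3 -m crank '[[[-0.2,0,0,0,0],[-0.4,0,0,0,0],[-1,0,0,0,0],[-1,0,0,0,0],[-1,0,0,0,0],[-1,0,0,0,0]]]'; python3 -c "
from h import *
plan([.519,-.1268,.1294])"
```

```text
time: 21.08
tool_pos: [0.5193, -0.128, 0.1299]
tool_rot: [-0.063, 0.062, -0.704, 0.705]
contact_force: [-1.0, -0.1, 5.2]
gripper_width: 0.398
t 21.075 pos [ 0.5193 -0.128   0.1299] F [-1.  -0.1  5.2] w 0.398
y axis [ 0.001 -0.001 -1.   ] jaw deg -79.82 j [-0.38 -0.08  1.92 -0.    1.3   1.01]
twist 0 shift cm now [ 0.    0.05 -0.12] after twist [ 0.    0.05 -0.12] jaw after [ 0.177 -0.984  0.001]
```

Opening is about 34.7 mm with the same 0.9 mm bias as on the shaft, so the button is fully in. Pulling up.

```bash
python3 -m crank '[[[-1,0,-0.2,0,0],[-1,0,-0.4,0,0],[-1,0,-0.5,0,0],[-1,0,0,0,0]]]'; python3 -c "
from h import *
plan([.519,-.1268,.219])"
```

```text
time: 21.58
tool_pos: [0.5192, -0.1279, 0.1398]
tool_rot: [-0.063, 0.062, -0.704, 0.705]
contact_force: [4.7, -3.9, -2.7]
gripper_width: 0.397
t 21.575 pos [ 0.5192 -0.1279  0.1398] F [ 4.7 -3.9 -2.7] w 0.397
y axis [ 0.001 -0.001 -1.   ] jaw deg -79.81 j [-0.38 -0.09  1.91 -0.    1.32  1.01]
twist 0 shift cm now [-0.   -7.92 -0.1 ] after twist [-0.   -7.92 -0.1 ] jaw after [ 0.177 -0.984  0.002]
```

```bash
python3 -m crank '[[[-1,0,-0.7,0,0],[-1,0,-1,0,0],[-1,0,-1,0,0],[-1,0,-0.5,0,0],[-1,0,0,0,0]]]'
python3 - <<'E'
from ov import *
plan([.519,-.1268,.219])
g=grab_frame("scene"); 
c=g['frame'][90:180,230:340]; save('scene9',cv2.resize(c,None,fx=7,fy=7,interpolation=cv2.INTER_CUBIC))
E
```

```text
time: 22.2
tool_pos: [0.5192, -0.1279, 0.172]
tool_rot: [-0.063, 0.062, -0.704, 0.705]
contact_force: [4.6, -4.2, -2.6]
gripper_width: 0.399
t 22.2 pos [ 0.5192 -0.1279  0.172 ] F [ 4.6 -4.2 -2.6] w 0.399
y axis [ 0.001 -0.001 -1.   ] jaw deg -79.81 j [-0.38 -0.12  1.88 -0.    1.38  1.01]
twist 0 shift cm now [-0.   -4.7  -0.11] after twist [-0.   -4.7  -0.11] jaw after [ 0.177 -0.984  0.002]
```

View pics/scene9.png

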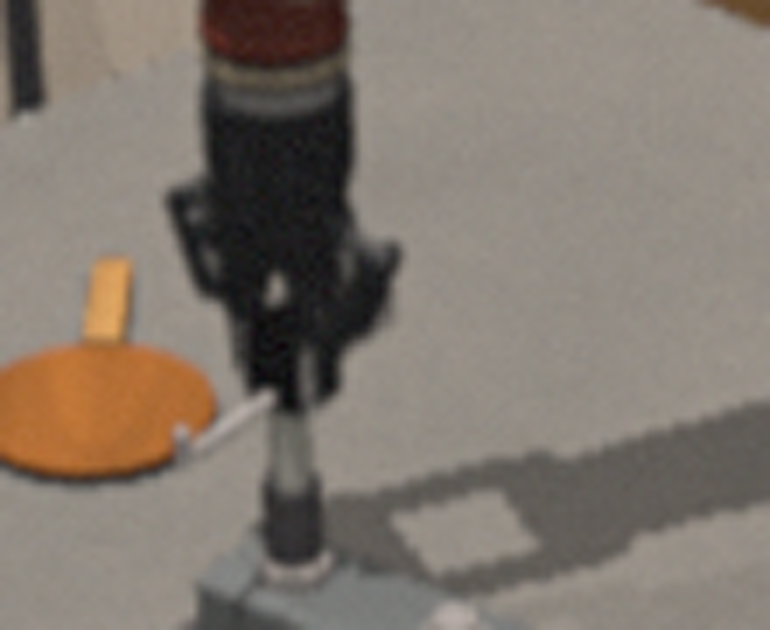

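The mast is rising with the gripper: the bare mast shows from (290,410) to (290,485), and z has risen 42 mm. Continuing past the first stop.

```bash
python3 -m crank '[[[-1,0,-0.7,0,0],[-1,0,-1,0,0],[-1,0,-1,0,0],[-1,0,-0.9,0,0],[-1,0,-0.5,0,0],[-1,0,0,0,0]]]'
python3 -m crank '[[[-1,0,-0.3,0,0],[-1,0,0,0,0]]]'
```

```text
time: 23.0
tool_pos: [0.5192, -0.1279, 0.2129]
tool_rot: [-0.063, 0.062, -0.704, 0.705]
contact_force: [3.6, -4.1, -2.7]
gripper_width: 0.398
time: 23.25
tool_pos: [0.5192, -0.1279, 0.2156]
tool_rot: [-0.063, 0.062, -0.704, 0.705]
contact_force: [4.4, -4.9, -2.1]
gripper_width: 0.396
```

```bash
python3 -m crank '[[[-1,0,-0.3,0,0],[-1,0,0,0,0]]]'
python3 -m crank '[[[-1,0,-0.15,0,0],[-1,0,0,0,0]]]'
```

```text
time: 23.5
tool_pos: [0.5192, -0.1279, 0.2185]
tool_rot: [-0.063, 0.063, -0.704, 0.705]
contact_force: [3.6, -3.6, -2.1]
gripper_width: 0.399
time: 23.75
tool_pos: [0.5192, -0.1279, 0.2199]
tool_rot: [-0.063, 0.063, -0.704, 0.705]
contact_force: [3.7, -5.2, -3.0]
gripper_width: 0.397
```

```bash
python3 -m crank '[[[-1,0,-0.1,0,0],[-1,0,0,0,0]]]'
python3 -m crank '[[[-1,0,-0.1,0,0],[-1,0,0,0,0]]]'
```

```text
time: 24.0
tool_pos: [0.5192, -0.1279, 0.2207]
tool_rot: [-0.063, 0.063, -0.704, 0.705]
contact_force: [5.3, -4.7, -3.7]
gripper_width: 0.401
time: 24.25
tool_pos: [0.5192, -0.1279, 0.221]
tool_rot: [-0.063, 0.063, -0.704, 0.705]
contact_force: [7.3, -4.7, -5.4]
gripper_width: 0.397
```

```bash
python3 -m crank '[[[-1,0,-0.1,0,0],[-1,0,0,0,0],[-1,0,0,0,0]]]'
python3 - <<'E'
from ov import *
plan([.519,-.1268,.219])
g=grab_frame("scene"); ov(g,'ovs10',[.511,-.0825],10.2,(230,80,110,90),7,.09)
save('scene10',g['frame'])
save('top10',grab_frame("top")['frame'])
E
```

```text
time: 24.62
tool_pos: [0.5192, -0.1279, 0.221]
tool_rot: [-0.063, 0.063, -0.704, 0.705]
contact_force: [9.3, -5.3, -9.3]
gripper_width: 0.396
t 24.625 pos [ 0.5192 -0.1279  0.221 ] F [ 9.3 -5.3 -9.3] w 0.396
y axis [ 0.    -0.001 -1.   ] jaw deg -79.82 j [-0.38 -0.16  1.83 -0.    1.47  1.01]
twist 0 shift cm now [-0.    0.2  -0.11] after twist [-0.    0.2  -0.11] jaw after [ 0.177 -0.984  0.001]
```

View pics/ovs10.png

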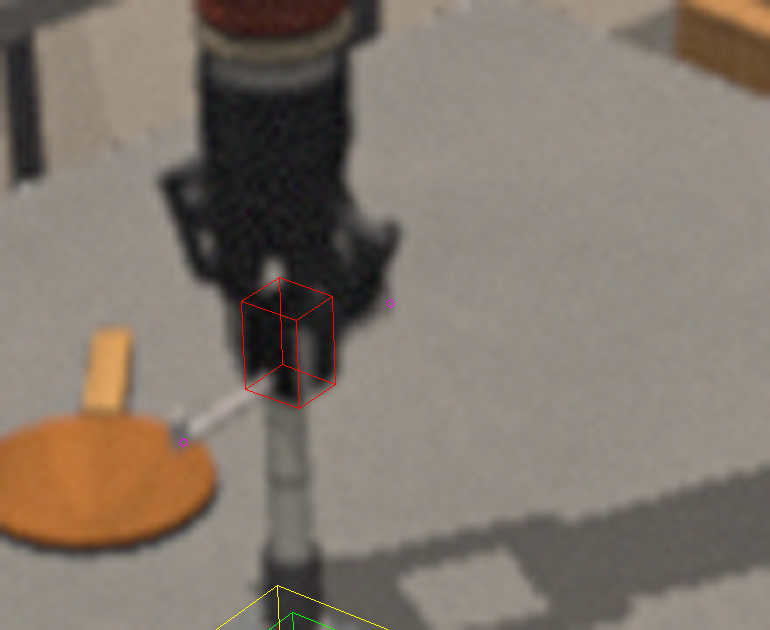

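View pics/scene10.png

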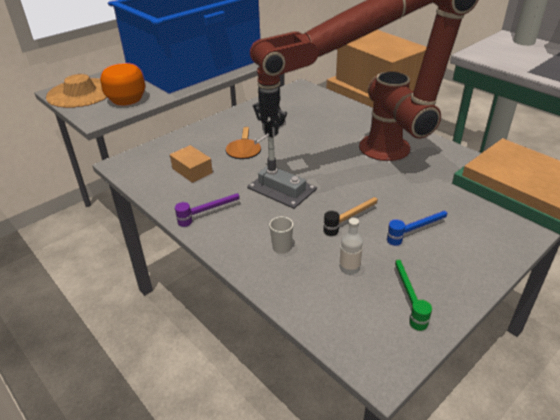

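The overlay for 0.090 m matches: hook end at (182,435), mark line at (288,483) about 45 mm above the tube's top. The end stop is felt, and nothing else has moved. Handing in.

```bash
python3 -c "
from plant import *
print(job_done())"
```

```text
the job is handed in; nothing more can be done
None
```

I finished the job and handed it in at about 24.7 s, with the mast held fully extended and the button squeezed. No verdict was reported.

- **Peg:** I gripped the black mallet by its shaft and pressed its head on the peg. The tool stalled at the expected height with about 30 N of push. The peg top then sat about 16 mm lower in the picture, so it is fully down.
- **Mallet:** It stands on the table close to where it started and is released.
- **Button:** I gripped the mast across the stand's y. The jaws read 33.8 mm against the 35 mm expected when squeezed. They also read about 0.9 mm small on the mallet shaft, so I take this as fully pushed in.
- **Mast:** It passed the first stop without catching. It rose 91 mm by the tool height, and the pull force grew from 3 to 9 N at the end stop. In the last picture the mast matched the model drawn at 0.090 m, with its mark line about 45 mm above the tube.
- **Bystanders:** The bottle, tumbler, bat and carton look unmoved in the last scene picture.

**Disagreement:** the two cameras differed by up to about 5 mm on the same points. The moves relied on offsets that both cameras agreed on.

**Remaining forces:** a sideways force of 5 to 9 N stayed on the wrist while holding. The commanded height is about 2 mm above the stop.

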